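Index the crimp tool's turret to its station and latch it home

ROBOT

A 7-joint arm with a two-finger parallel gripper is mounted at the origin on a cart in front of the work surface, level with it; the furniture and walls round the work are solid. World frame = base frame: x ahead of the robot, y to its left, z up, the work surface at z = 0. Lengths are in m, angles in rad, forces in N, time in s.
With the tool pointing down it reaches from about 0.425 to 0.925 m from the base axis. Payload 6.8 kg.
Tool frame: the origin (TCP) lies between the finger pads; the fingertips stand 19 mm ahead of it and the grasp point (between the pads) is the TCP (r.nose_length is the distance from the TCP to the fingertips, in m); z points along the fingers, y is the line along which they close (so a half turn about z gives the same grasp; the last joint's range is limited). The gripper opens to 88 mm and grips with 3 to 60 N. Pads are 20 mm wide; open, the fingers measure 115 mm over their backs; the gripper's body (75 mm by 178 mm) begins 61 mm behind the grasp point.
Start: joints at [1.125, 0.477, 0.022, 1.555, -0.011, 1.109, -0.083], TCP at [0.224, -0.637, 0.242] pointing down, gripper open.
Joint ranges: [-2.96, 2.96], [-0.34, 2.1], [-1.41, 1.46], [0.24, 2.44], [-1.37, 4.51], [0.17, 1.92], [-2.96, 2.96]. Speed limits (rad/s): [2.39, 2.39, 3.14, 3.14, 3.14, 3.14, 3.14].

INTERFACE

Orientations are given as a rotation vector (axis times angle).
In Python, from station import r, effector, solver, status, vision, workorder gives the robot as it stands. Calls block until the motion is done:
- r.move_pose(position, orientation): joint-space move of the TCP to a pose.
- r.line_to(position, v=0.15, orientation=None, threshold=None): straight line of the TCP; orientation=None keeps the orientation; v is the mean speed in m/s. With threshold (N) it stops when the force on the tool has changed by that much, and returns True; else False.
- r.set_joints(angles): joint-space move.
- effector.move_gripper(opening, force=None): opening from 0.0 (shut) to 1.0 (fully open); force is the grip in N (None keeps the last); returns when the fingers have stopped.
- r.pause(seconds).
- solver.ik(position, orientation): joint angles nearest the present ones, or None.
- status.get_state(): the state.
- vision.camera(name): name is "scene" or "top" or "wrist"; returns the picture (480x640x3 uint8, red, green, blue); there is no depth.
- vision.camera_model(name): a dict with "fx", "fy", "cx", "cy" (pixels), "k1" (the pictures are not rectified: a ray, as slopes to the right and down, at radius r is drawn at 1 + k1 r^2 times it, then the intrinsics apply), "xyz" and "rotation" of the camera in the world; the wrist camera has in their place "hand_eye" (4x4, takes a point from camera to tool coordinates, whose origin is the TCP and whose axes are the flange's). Camera axes: x right, y up, looking along -z (the intrinsics and any distortion apply to the point x, -y, -z); pixel columns grow to the right and rows downward; lengths in m; the calibration is good to about 2 mm. A picture is of the moment at which its call begins: read the wrist's pose just before it. camera_model takes no time and is no camera call.
A pose or a line that the arm cannot do raises r.IKError and nothing moves.
- workorder.job_done(): hands the job in; it is judged then, once.
The state is a dict: "t": time; "joint_pos": joint angles; "joint_vel": joint speeds; "joint_torque": joint torques, N m; "eef_pos": TCP position; "orientation": TCP orientation; "force": force on the tool from outside, world axes, zero at the start; "moment": the same for the moment, N m; "grip_width": opening from 0.0 (shut) to 1.0 (fully open); "grip_force": force on a finger pad.
Only numpy, scipy, OpenCV 4.12 (cv2) and the standard library are available. Lean on these libraries where they do the work, as an engineer would, in place of code of your own. Each camera call takes 0.05 s, during which the arm holds its last target. There are 200 camera calls.

TASK

The crimp tool's turret stands popped up at the wrong station: turn it click by click until the bar on its top stands four clicks clockwise (seen from above) past the index post, then press it straight down until its catch snaps, and let go. Press gently: where the seat lies can only be felt, so stop as soon as the turret has snapped home, and never jam it with more than 15 N. Leave the loose parts beside the tool where they lie.

Things in the scene. Friction and masses are not known exactly. Their poses are not given: they have to be found in the camera images.
- crimp_tool: Steel hand crimp tool with two red-sleeved handles, fixed turret-up in an aluminium cradle plate (104 x 178 x 8 mm). Origin: on the turret's upright axis at bench level; z up, y towards the handles (they end at y = 216 mm), -x towards the index post. On its round head (76 mm across, top z = 46 mm) stands an aluminium cup, 62 mm across, top z = 70 mm, in which the turret sinks.
- turret (a joint): Turret angle, rad, growing clockwise seen from above, no end stops: 0 when its bar points to the index post; 12 stations, a click every pi/6. A spring ball drops between the posts of the star below the knob: leaving a station takes up to 0.2 N m; past half way it is pulled on into the next. The wanted station, four clicks clockwise, is 2.094 (or a whole turn more or less).
- turret_lift (a joint): Turret height, m: 0.026 popped up by a spring (2 N, 4 N when down). It turns only above 0.023; lower, its star straddles two keys, so it sinks only within a few degrees of a station. On the way down it meets the catch: the push peaks at 6 to 12 N, then falls; 5 mm past the peak it is latched, 7 mm past it on a hard seat. Let go, it stays at 0 to 0.018: a hidden depth ring sets how deep.
- turret_top (a point): Centre of the turret's flat round top, 138 mm above the bench when popped up. The grip is an upright black ribbed knob, 40 mm across, from this top to 28 mm below it, free all round: nothing beside it reaches above 84 mm over the bench. It can be gripped across from above in any direction. Below it is the steel star, 48 mm across.
- bar_end (a point): Outer end of the steel bar (17 x 4 mm, centre to rim) in the turret's top, 19 mm from the axis. Each of the other eleven stations has a small steel dot near the rim instead.
- index_mark (a point): Pointer of the index post on the crimp tool: a plain aluminium post beside the turret with a black line on its pointed head, 31 mm from the turret's axis on the tool's -x side, 84 mm above the bench.
- catch_plate (a point): Ribbed steel thumb plate (20 x 6 x 17 mm) of the spring catch that snaps over the turret's flange, on the tool's -y side, 52 mm from the axis, 68 mm above the bench. It need not be touched.
- detent_housing (a point): Centre of the top of the dark steel block with the spring ball, on the tool's +x side: 30 x 20 mm, 45 mm from the axis, 83 mm above the bench.
- adaptor: Loose white plug adaptor, 55 x 56 x 26 mm, a bystander. Origin: centre of its underside.
- board: Loose green circuit board, 35 x 82 x 5 mm, a bystander. Origin: centre of its underside.
- block: Loose clear nest block, 44 x 65 x 12 mm, a bystander. Origin: centre of its underside.

How it is judged:
At the end, for the whole second after the job is handed in: the turret is at rest at the fourth station clockwise of the index post (within 0.1 rad) and latched down (turret_lift below 19.5 mm) ((value of joint turret between 1.9944 and 2.1944 rad or value of joint turret between -4.2888 and -4.0888 rad or value of joint turret between 8.2776 and 8.4776 rad) and value of joint turret_lift below 0.0195 m and velocity of joint turret between -0.05 and 0.05 rad/s); the robot touches nothing.
It fails at once if the turret is jammed against its seat or its keys with over 15 N (contact force between any of turret_c1, key0, key1 and anything else above 15 N).
It fails at once if a loose part beside the tool is moved by over 20 mm (distance of any of adaptor, board, block from where it was at the start of the episode above 0.02 m).
It also fails if it takes over 64 s, if anything falls off the work surface, if the arm or the gripper's body presses on something with over 40 N, if the wrist force passes 120 N, or if a joint passes its speed limit or range.

## Working session

There is one attempt and no reset: what is moved stays moved. The work goes in short steps, each a Python script; the robot and the scene stay as the last script left them, time stands still between calls to the robot, and variables do not carry over. Pictures are saved under pics/ and viewed, at most 10 in all, crops included, and the job is handed in when it is done.

```bash
mkdir -p pics; ls; python3 - <<'E'
from station import r, effector, solver, status, vision, workorder
import cv2
for n in("scene","top"):
    cv2.imwrite(f"pics/{n}0.png",vision.camera(n)[:,:,::-1]); m=vision.camera_model(n); print(n,m)
print(vision.camera_model("wrist")); print(status.get_state())
E
```

```text
pics
scene {'fx': 526.2506878424125, 'fy': 526.2506878424125, 'cx': 322.5063440541128, 'cy': 241.96110958444592, 'k1': 0.008790551018422962, 'xyz': array([-0.42903465,  0.69158834,  0.90824863]), 'rotation': array([ 0.56077878, -0.96369142, -1.94962872])}
top {'fx': 484.3535479634242, 'fy': 484.3535479634242, 'cx': 313.4057803694641, 'cy': 239.6262365506513, 'k1': -0.07974093337730523, 'xyz': array([0.30370256, 0.14430928, 1.12582858]), 'rotation': array([ 0.13809114, -0.14357084, -1.55537599])}
{'fx': 386.33323304124906, 'fy': 386.33323304124906, 'cx': 318.1637937692309, 'cy': 245.1465332679413, 'k1': -0.041297498399880464, 'hand_eye': array([[ 7.05993520e-05,  9.64695235e-01,  2.63368750e-01,
         7.07165970e-02],
       [ 9.99999620e-01, -2.97010013e-04,  8.19857403e-04,
         6.55478586e-04],
       [ 8.69135686e-04,  2.63368592e-01, -9.64694889e-01,
        -1.43165140e-01],
       [ 0.00000000e+00,  0.00000000e+00,  0.00000000e+00,
         1.00000000e+00]])}
{'t': 0.1, 'joint_pos': array([ 1.12495469,  0.47768827,  0.02234229,  1.55628593, -0.01151936,
        1.10932007, -0.08313734]), 'joint_vel': array([ 0.00049118, -0.00206847,  0.000814  , -0.00200488,  0.00092233,
        0.00029126,  0.00012271]), 'joint_torque': array([ 4.23259567e-03, -5.84094000e+01,  1.53964598e+00, -2.73317295e+01,
       -5.43136045e-02,  1.30542222e-02,  8.40326311e-05]), 'eef_pos': array([ 0.22350297, -0.63640552,  0.24082662]), 'orientation': array([-3.09539983e+00, -5.27709212e-01,  5.61835150e-04]), 'force': array([-0.54241605, -0.24506388, -0.85981241]), 'moment': array([-0.01579491, -0.01008902,  0.04397033]), 'grip_force': 0.0, 'grip_width': 0.9974754697282303}
```

View pics/top0.png

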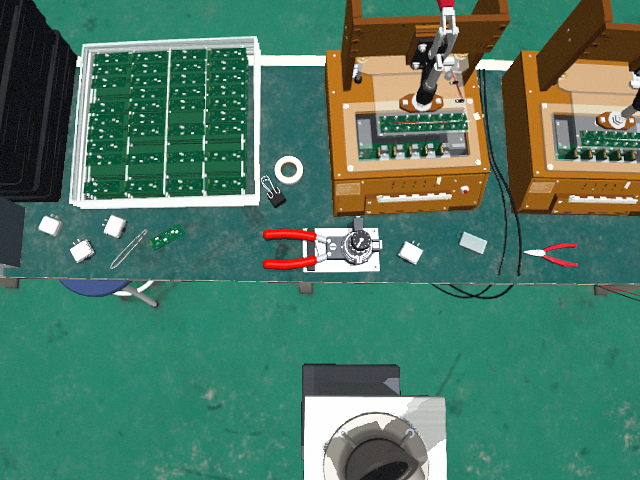

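View pics/scene0.png

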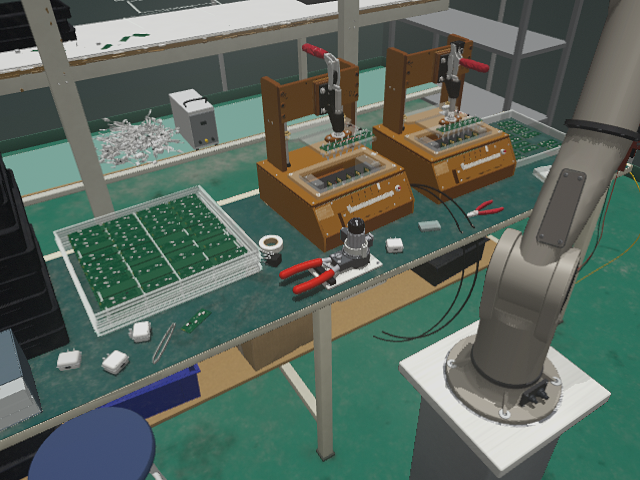

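```bash
cat > h.py <<'E'
from station import r, effector, solver, status, vision, workorder
import numpy as np, cv2
from scipy.spatial.transform import Rotation as R
def cam(n,st=None):
    m=vision.camera_model(n)
    if n!="wrist": return m,np.array(m["xyz"]),R.from_rotvec(m["rotation"]).as_matrix()
    T=m["hand_eye"]; Q=R.from_rotvec(st["orientation"]).as_matrix()
    return m,st["eef_pos"]+Q@T[:3,3],Q@T[:3,:3]
def world(n,px,z,st=None):
    m,c,Q=cam(n,st)
    K=np.array([[m["fx"],0,m["cx"]],[0,m["fy"],m["cy"]],[0,0,1]])
    u=cv2.undistortPoints(np.float32([[px]]),K,np.float32([m["k1"],0,0,0]))[0,0]
    d=Q@np.array([u[0],-u[1],-1.]); return c+d*(z-c[2])/d[2]
def down(yaw): # tool z down, closing axis (tool y) at angle yaw
    y=np.array([np.cos(yaw),np.sin(yaw),0]); z=np.array([0,0,-1.])
    return R.from_matrix(np.c_[np.cross(y,z),y,z]).as_rotvec()
E
python3 - <<'E'
from h import *
print(world("top",(358,243),.138),world("scene",(356,222),.138))
print([world("top",p,.008) for p in((304,229),(305,270),(380,271))])
im=vision.camera("top"); cv2.imwrite("pics/t1.png",cv2.resize(im[195:295,250:450],None,fx=4,fy=4,interpolation=cv2.INTER_CUBIC)[:,:,::-1])
for yaw in np.arange(-3.1,3.2,.5):
    q=solver.ik([.46,.05,.25],down(yaw)); print(round(yaw,1),None if q is None else np.round(q,2))
Q=R.from_rotvec(status.get_state()["orientation"]).as_matrix();print(Q)
E
```

```text
[0.47702043 0.04930239 0.138     ] [0.47989493 0.04740305 0.138     ]
[array([0.53187597, 0.16387659, 0.008     ]), array([0.43486412, 0.16021219, 0.008     ]), array([ 0.43433374, -0.01407196,  0.008     ])]
-3.1 [ 0.77  0.3  -1.17  1.98  0.32  1.06  2.64]
-2.6 [ 0.22  0.15 -0.5   2.01  0.09  1.   -2.93]
-2.1 [ 0.29  0.16 -0.58  2.    0.1   1.01 -2.44]
-1.6 [ 0.34  0.17 -0.64  2.    0.12  1.01 -1.96]
-1.1 [ 0.37  0.17 -0.68  2.    0.13  1.01 -1.46]
-0.6 [ 0.41  0.18 -0.71  2.    0.14  1.01 -0.97]
-0.1 [ 0.45  0.19 -0.77  1.99  0.15  1.02 -0.49]
0.4 [ 0.5   0.2  -0.83  1.99  0.17  1.02 -0.  ]
0.9 [ 0.55  0.21 -0.89  1.99  0.19  1.03  0.48]
1.4 [ 0.62  0.23 -0.96  1.98  0.22  1.03  0.95]
1.9 [ 0.62  0.23 -0.96  1.98  0.22  1.03  1.45]
2.4 [ 0.77  0.3  -1.17  1.98  0.32  1.06  1.86]
2.9 [ 0.77  0.3  -1.17  1.98  0.32  1.06  2.36]
[[ 9.43472120e-01  3.31451449e-01 -5.43884271e-04]
 [ 3.31451883e-01 -9.43471270e-01  1.26985659e-03]
 [-9.22433768e-05 -1.37834575e-03 -9.99999046e-01]]
```

View pics/t1.png

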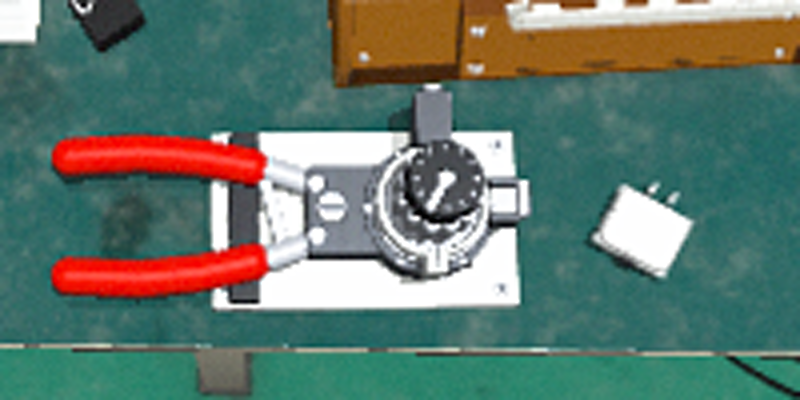

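```bash
python3 - <<'E'
from h import *
r.move_pose([.47,.045,.235],down(1.57)); s=status.get_state(); im=vision.camera("wrist")
print(s["t"],s["eef_pos"],s["joint_pos"],s["force"])
cv2.imwrite("pics/w1.png",im[:,:,::-1]); np.save("s1.npy",np.r_[s["eef_pos"],s["orientation"]])
E
```

```text
2.7167 [0.47026858 0.044116   0.23488953] [ 0.63228106  0.28413738 -0.98756922  1.98221857  0.27854437  1.01783918
  1.08251623] [ 0.2169227  -0.58378217 -1.2744789 ]
```

View pics/w1.png

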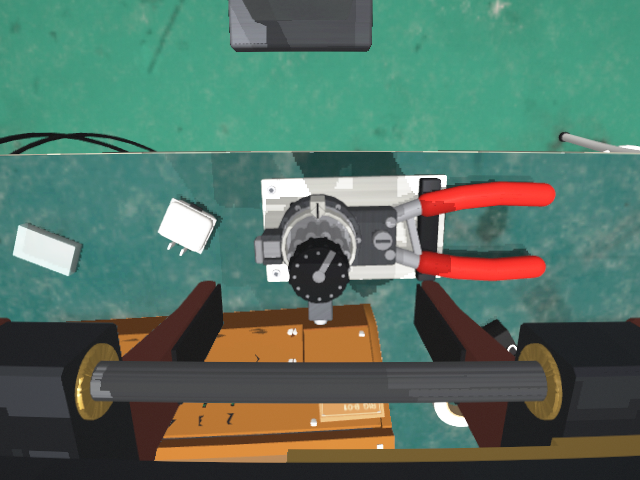

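```bash
python3 - <<'E'
from h import *
a=np.load("s1.npy"); s={"eef_pos":a[:3],"orientation":a[3:]}
W=lambda p,z:world("wrist",p,z,s)
k=W((319,271),.138); print(k, "bar",W((332,252),.138)-k)
print("idx",W((317,208),.084),"catch",W((268,248),.068),"det",W((319,304),.083),"cup",W((316,237),.07))
pl=[W(p,.008) for p in((262,179),(267,282),(446,176))]; print(pl)
print("fixture",[W((372,305),z) for z in(.1,.15)])
im=cv2.imread("pics/w1.png"); cv2.imwrite("pics/w1c.png",cv2.resize(im[170:330,230:430],None,fx=4,fy=3.75,interpolation=cv2.INTER_CUBIC))
for yaw in(2.36,1.57,.79): q=solver.ik([k[0],k[1],.13],down(yaw)); print(yaw,np.round(q,2))
E
```

```text
[0.48050625 0.04382101 0.138     ] bar [-0.01295972  0.00844245  0.        ]
idx [0.4480249  0.04250758 0.084     ] catch [0.48434067 0.00147652 0.068     ] det [0.52834207 0.04387405 0.083     ] cup [0.4745086  0.04156234 0.07      ]
[array([ 0.43303469, -0.00987476,  0.008     ]), array([ 0.53716875, -0.0089907 ,  0.008     ]), array([0.43046103, 0.16524288, 0.008     ])]
fixture [array([0.52181723, 0.08520418, 0.1       ]), array([0.49946407, 0.0776725 , 0.15      ])]
2.36 [ 0.61  0.51 -1.02  2.06  0.57  0.88  1.62]
1.57 [ 0.51  0.45 -0.89  2.06  0.48  0.84  0.91]
0.79 [ 0.4   0.41 -0.74  2.07  0.38  0.8   0.22]
```

View pics/w1c.png

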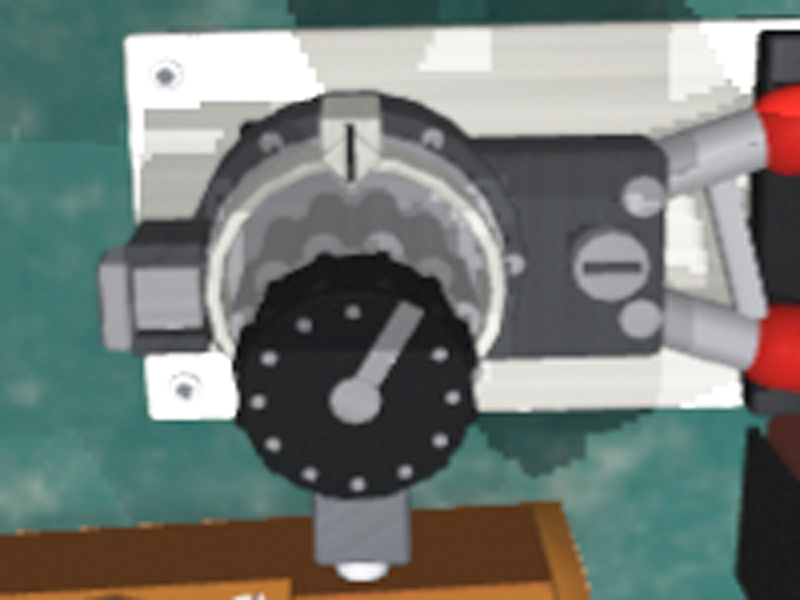

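```bash
python3 - <<'E'
from h import *
a=np.load("s1.npy"); s={"eef_pos":a[:3],"orientation":a[3:]}
k=world("wrist",(319.2,276.2),.138,s); print(k)
c=np.array([(k[0]+.482)/2,k[1],.134]); np.save("c.npy",c)
y0=1.5708+.785
def rep(n):
    q=status.get_state(); print(n,round(q["t"],2),np.round(q["eef_pos"],4),"F",np.round(q["force"],1),"M",np.round(q["moment"],2),round(q["grip_width"],3),round(q["grip_force"],1),flush=True); return q
r.move_pose(c+[0,0,.06],down(y0)); rep("above")
r.line_to(c,v=.1,threshold=6); rep("down")
q=effector.move_gripper(.0,force=30); rep("grip")
for i in(1,2,3):
    r.line_to(c,orientation=down(y0-i*np.pi/6)); r.pause(.3); rep(i)
E
```

```text
[0.48412403 0.04394492 0.138     ]
above 3.42 [0.4831 0.0438 0.194 ] F [-0.7 -1.1  0.6] M [ 0.12 -0.09 -0.01] 0.998 0.0
down 4.17 [0.4833 0.0442 0.1343] F [-0.2  0.6  0.2] M [ 0.11 -0.13  0.03] 1.004 0.0
grip 4.98 [0.4833 0.0436 0.1341] F [ 0.7 -2.   1. ] M [-0.26 -0.2   0.03] 0.447 30.0
1 5.96 [0.4831 0.0442 0.134 ] F [-1.   1.1  3. ] M [0.45 0.01 0.07] 0.452 30.0
2 6.93 [0.4833 0.0447 0.1341] F [1.  5.2 0.7] M [ 1.71 -0.4   0.05] 0.448 30.0
3 7.91 [0.4838 0.0451 0.1341] F [ 1.7  5.5 -1.6] M [ 1.8  -0.95  0.02] 0.45 30.0
```

```bash
python3 - <<'E'
from h import *
c=np.load("c.npy")
effector.move_gripper(1.0); r.line_to(c+[0,0,.08],v=.15)
p=np.array([.47,.045,.235])
r.move_pose(p,down(1.5708)); r.pause(.3)
s=status.get_state(); im=vision.camera("wrist"); print(s["t"],s["force"],s["eef_pos"])
cv2.imwrite("pics/w2c.png",cv2.resize(im[170:330,230:430],None,fx=4,fy=3.75,interpolation=cv2.INTER_CUBIC)[:,:,::-1])
E
```

```text
10.5333 [-0.14826587  0.20050849  0.29975312] [0.46995442 0.04507125 0.23484043]
```

View pics/w2c.png

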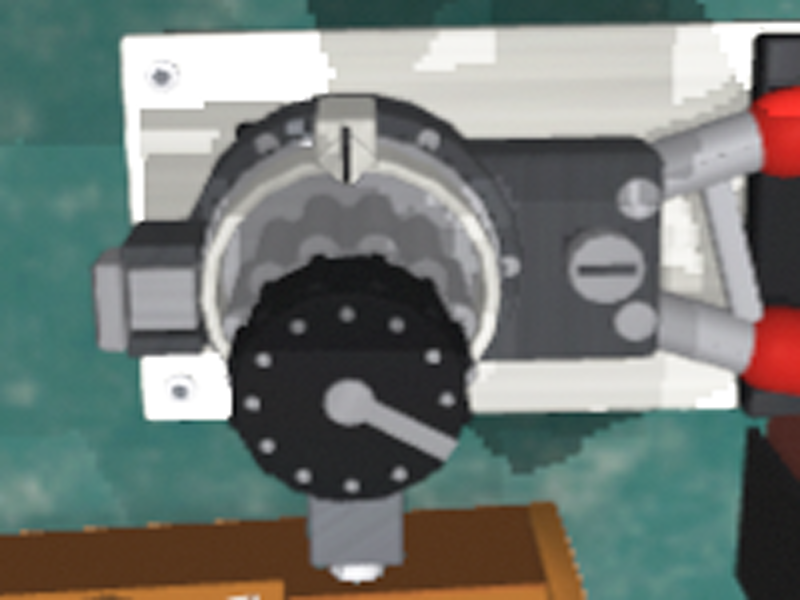

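```bash
cat > press.py <<'E'
from h import *
c=np.load("c.npy")
effector.move_gripper(0.0,force=20)
r.move_pose([c[0],c[1],.18],down(1.5708)); r.line_to([c[0],c[1],.162],v=.05); r.pause(.3)
def rd(n=3):
    f=[];
    for _ in range(n): s=status.get_state(); f.append(s["force"][2]); r.pause(.02)
    return np.mean(f),s["eef_pos"][2],s["t"]
b,z,t=rd(8); print("bias",b,z,t)
zc=.162; pk=0; zpk=None; lo=99; log=[]
while zc>.126:
    zc-=.0005; hit=r.line_to([c[0],c[1],zc],v=.01,threshold=7)
    f,z,t=rd(); f-=b; log.append((round(z*1e3,1),round(f,1)))
    if f>pk: pk,zpk,lo=f,z,99
    lo=min(lo,f)
    if f>12.7: print("too hard"); break
    if t>52: print("time"); break
    if pk>5 and zpk-z>.002 and lo<pk-1.5 and (zpk-z>.0056 or (zpk-z>.0046 and f>lo+1.5)): print("latched"); break
print(log,pk,zpk,t,hit)
E
python3 press.py
```

```text
bias 0.27623083335879817 0.16209810961074123 13.1917
latched
[(np.float64(161.5), np.float64(-0.1)), (np.float64(161.0), np.float64(-0.3)), (np.float64(160.5), np.float64(-0.4)), (np.float64(160.0), np.float64(0.1)), (np.float64(159.5), np.float64(-0.1)), (np.float64(159.0), np.float64(-0.3)), (np.float64(158.5), np.float64(-0.7)), (np.float64(158.0), np.float64(-0.3)), (np.float64(157.5), np.float64(-0.4)), (np.float64(157.1), np.float64(0.9)), (np.float64(156.5), np.float64(1.2)), (np.float64(156.0), np.float64(1.2)), (np.float64(155.5), np.float64(1.5)), (np.float64(155.0), np.float64(0.9)), (np.float64(154.5), np.float64(1.5)), (np.float64(154.0), np.float64(1.9)), (np.float64(153.6), np.float64(2.8)), (np.float64(153.1), np.float64(4.4)), (np.float64(152.8), np.float64(6.4)), (np.float64(152.4), np.float64(7.1)), (np.float64(151.9), np.float64(7.3)), (np.float64(151.3), np.float64(5.6)), (np.float64(150.6), np.float64(3.9)), (np.float64(149.8), np.float64(2.3)), (np.float64(149.3), np.float64(1.4)), (np.float64(148.9), np.float64(0.9)), (np.float64(148.3), np.float64(0.9)), (np.float64(147.8), np.float64(-0.7)), (np.float64(147.4), np.float64(0.2)), (np.float64(147.0), np.float64(-0.1)), (np.float64(146.5), np.float64(0.0)), (np.float64(146.1), np.float64(1.5))] 7.260843672909016 0.15190346845225905 22.7917 False
```

```bash
python3 - <<'E'
from h import *
c=np.load("c.npy"); b=.28; zc=.146
for i in range(7):
    r.pause(.1); s=status.get_state(); print(round(s["eef_pos"][2]*1e3,2),round(s["force"][2]-b,1),round(s["t"],1))
    if s["force"][2]-b>3.5 or zc<.1448: break
    zc-=.0003; r.line_to([c[0],c[1],zc],v=.01,threshold=4)
r.line_to([c[0],c[1],.19],v=.08)
r.move_pose([.47,.045,.235],down(1.5708)); effector.move_gripper(1.0); r.pause(.3)
s=status.get_state(); im=vision.camera("wrist"); print(s["t"],s["force"],s["eef_pos"])
cv2.imwrite("pics/w3c.png",cv2.resize(im[170:330,230:430],None,fx=4,fy=3.75,interpolation=cv2.INTER_CUBIC)[:,:,::-1])
E
```

```text
146.07 1.1 22.9
145.79 2.2 23.3
145.41 1.5 23.6
145.13 2.6 24.0
145.01 4.8 24.3
27.0083 [ 0.22212222 -0.37421609 -1.02010089] [0.47000397 0.04497894 0.23499343]
```

View pics/w3c.png

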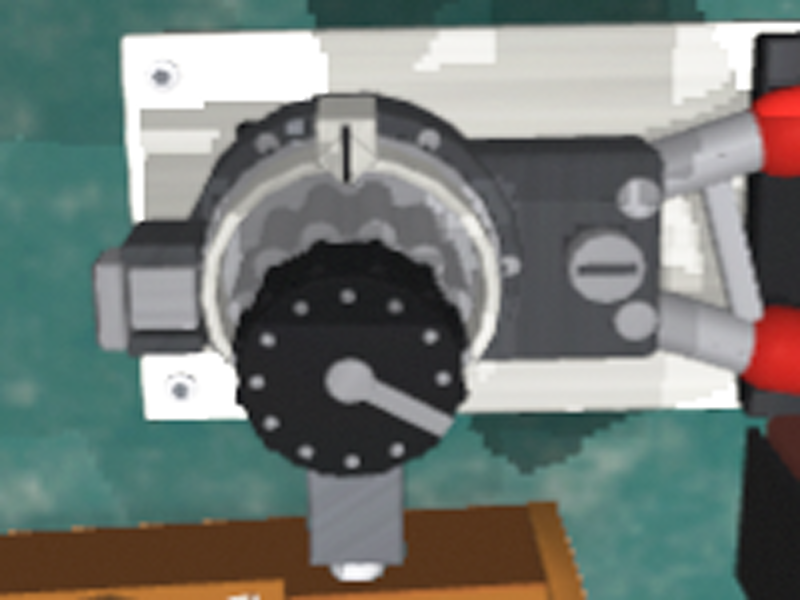

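```bash
python3 -c "
from h import *
print(workorder.job_done())"
```

```text
the job is handed in; nothing more can be done
None
```

I turned the turret three clicks clockwise, which puts its bar at the fourth station past the index post. I then pressed it down until the catch snapped: the push peaked at 7.3 N, and I stopped at 4.8 N on the seat. After I let go, the last picture shows the turret still down at that station; the robot was clear, and I handed the job in at about 27 s (no verdict was returned).

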